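Dock the tube block and start its clamp screw

ROBOT

A 6-joint arm with a two-finger parallel gripper is mounted at the origin on a cart in front of the work surface, level with it; the furniture and walls round the work are solid. World frame = base frame: x ahead of the robot, y to its left, z up, the work surface at z = 0. Lengths are in m, angles in rad, forces in N, time in s.
With the tool pointing down it reaches from about 0.35 to 0.85 m from the base axis. Payload 8.1 kg.
Tool frame: the origin (TCP) lies midway between the tips of the shut fingers; the grasp point (between the pads) lies 19 mm behind it (robot.grip_point_offset is the distance from the TCP to the grasp point, in m); z points along the fingers, y is the line along which they close (so a half turn about z gives the same grasp; the last joint's range is limited). The gripper opens to 93 mm and grips with 3 to 60 N. Pads are 15 mm wide; open, the fingers measure 128 mm over their backs; the gripper's body (75 mm by 188 mm) begins 65 mm behind the grasp point.
Start: joints at [-0.085, 0.13, 1.488, -0, 1.523, -0.085], TCP at [0.6, 0, 0.219] pointing down, gripper open.
Joint ranges: [-2.96, 2.96], [-0.89, 2.26], [0.02, 2.5], [-1.34, 4.48], [0, 2.73], [-2.66, 2.66]. Speed limits (rad/s): [2.39, 2.39, 2.79, 3.14, 3.14, 3.14].

INTERFACE

Orientations are given as a rotation vector (axis times angle).
In Python, from plant import robot, read_camera, job gives the robot as it stands.
- The arm moves only by the shell command python3 -m inch 'ROWS' [FORCE]. ROWS is JSON, one flat list of numbers, 5 for each row, row after row: the shift along the world's x, y, z in mm, then the turn about the world's z in degrees, then the opening in per cent of the stroke, from 0 (shut) to 100 (fully open). In form: [dx, dy, dz, yaw, hand, dx, dy, dz, yaw, hand, ...]. A call has 1 to 10 rows; each row is the pose to reach, as a shift and turn from the pose commanded when the call began; what a row does not reach only later rows make up. A row lasts 1/12 s, in which the tool goes at most 41.7 mm and 7.16 degrees, less where a joint would pass 70% of its speed; a pose out of reach is approached as far as the arm can. A call with a gripper value outside its range is refused whole. The fingers move at their own pace and stop on an object; FORCE is the grip in N (left out, the last holds). Time passes only in rows, so rows that repeat a pose let the fingers close. It gives the time, the measured TCP pose, the force, the opening and the grip force at its end, in the units of the state.
- robot.read_state(): the state, without advancing time (a new reading comes with each control period).
- read_camera(name): name is "scene" or "side" or "wrist"; returns a dict with "image" (420x560x3 uint8, blue, green, red), "K" (3x3 intrinsics, pixels), "extrinsics" (4x4, takes a point from world to camera coordinates); the wrist camera has in their place "mount" (4x4, takes a point from camera to tool coordinates, whose origin is the TCP and whose axes are the flange's). Camera axes: x right, y down, z forward; pixel columns grow to the right and rows downward; lengths in m; the calibration is good to about 2 mm. A picture is of the moment at which its call begins: read the wrist's pose just before it. There is no depth.
- job.close_job(): hands the job in; it is judged then, once.
The state is a dict: "t": time; "q": joint angles; "dq": joint speeds; "joint_torque": joint torques, N m; "tool_pos": TCP position; "orientation": TCP orientation; "force": force on the tool from outside, world axes, zero at the start; "wrist_torque": the same for the moment, N m; "opening": finger opening in m; "gripper_force": force on a finger pad.
Only numpy, scipy, OpenCV 4.12 (cv2) and the standard library are available. Lean on these libraries where they do the work, as an engineer would, in place of code of your own. Each camera call takes 0.05 s, during which the arm holds its last target. There are 200 camera calls.

TASK

Slide the loose aluminium tube block along its guide until it sits flush against the copper face of the block heater, and leave it there. Then, by its crank, turn the clamp screw backward (anticlockwise from above) until it drops into the thread, and from there turn it forward (clockwise) one full turn so that it is started. Finish still gripping the crank's black handle, holding the screw still at that one turn; leave the other things on the bench alone.

Things in the scene. Friction and masses are not known exactly. Their poses are not given: they have to be found in the camera images.
- base: Block heater base, fixed to the bench, placed and turned differently at each start: grey plate 180 (x) x 350 (y) x 10 mm, origin at the centre of its underside. At its +y end a white heater housing, top 72 mm above the bench. A guide runs along y in front of the heater, centred at x = +35 mm: two rails 6 mm high, 64 mm apart inside, open at the -y end.
- heater_face (a point): Centre of the heater's copper face (64 mm wide, 46 mm high), 34 mm above the bench; axes as base, the face looks to -y.
- block: Loose aluminium tube block with 8 wells, 60 (x) x 130 (y) x 45 mm, 0.3 to 0.65 kg, on the plate between the rails (top 55 mm above the bench), axes as base, 30 to 75 mm short of the heater. Origin at the centre of its underside. Its +y end goes to the copper face; push its -y end (a few N), or grip it across its 60 mm width near that end.
- block_end (a point): Centre of the block's +y end face, 24 mm above its underside; flush when it meets heater_face.
- screw_axis (a point): Point on the upright axis of the clamp screw, at the top of its steel threaded boss (44 mm across), 62 mm above the bench; fixed to the base at x = -45, y = +30 mm. Between boss and crank a black strap (top 81 mm above the bench) rides up and down with the screw without turning and reaches over the edge of the docked block.
- grip_mid (a point): Where to grip the crank's black handle: an upright sleeve 16 mm thick, 36 mm long, on a pin 40 mm from the screw axis. On its axis, 22 mm above its lower end, 115.5 mm above the bench at the start; crank arm 23 mm below, pin cap 32 mm above. The sleeve spins on the pin (lead it round without turning the hand) and slides 13.5 mm up it, so a hand at constant height does not hold the screw up.
- screw (a joint): Turn of the screw in rad, growing clockwise seen from above (forward). At 0 the crank points to the base's -y. It starts at 1.2 to 3.6, resting on a ledge; turned back, it drops just below 0, and a stop ends turning back at -0.45. Turned forward undropped it meets a wall at about 4.6. Once dropped it goes forward to 7.2; one turn is 6.28. It turns easily (about 0.02 N m).
- strap (a joint): Height of strap and screw in m: 0 while the screw rests undropped, about -0.006 once it has dropped into the thread by its own weight, then 0.006 lower for each turn forward (about -0.012 after one turn). The strap does not yet touch the block after one turn.
- pe_bottle: white plastic bottle with blue cap, 48 mm across, 112 mm high, a bystander; origin at the centre of its underside
- beaker: clear glass beaker, 65 mm across, 80 mm high, a bystander; origin at the centre of its underside
- petri: round clear dish with pale yellow filling, 61 mm across, 15 mm high, a bystander; origin at the centre of its underside
- strip_box: small yellow box with a coloured strip, 42x72x18 mm, a bystander; origin at the centre of its underside
- small_bottle: small amber bottle with white cap, 40 mm across, 88 mm high, a bystander; origin at the centre of its underside

How it is judged:
By the outcome, as a careful person would: the job done as asked, in the order asked, and still so for the second after the job is handed in, while the arm keeps its last pose, push and grip.
It also fails if it takes over 61 s, if anything falls off the work surface, if the arm or the gripper's body presses on something with over 40 N, if the wrist force passes 120 N, or if a joint passes its speed limit or range.

## Working session

There is one attempt and no reset: what is moved stays moved. The work goes in short steps, Python scripts to look and compute and a shell command to move; the robot and the scene stay as the last step left them, time stands still between calls to the robot, and variables do not carry over. Pictures are saved under pics/ and viewed, at most 10 in all, crops included, and the job is handed in when it is done.

```bash
ls; mkdir -p pics; python3 - <<'E'
from plant import robot, read_camera
import cv2, numpy as np
print(robot.read_state()); print(robot.grip_point_offset)
for n in ("scene","side"):
    c=read_camera(n); cv2.imwrite(f"pics/{n}0.png",cv2.resize(c["image"],(784,588),interpolation=cv2.INTER_CUBIC)); print(n,c["K"].tolist(),np.round(c["extrinsics"],4).tolist())
E
```

```text
pics
{'t': 0.0, 'q': array([-8.53682873e-02,  1.31175085e-01,  1.48927596e+00,  2.55634399e-05,
        1.52299141e+00, -8.54039173e-02]), 'dq': array([ 6.90331565e-05, -1.88154148e-04,  5.91201885e-04, -5.78114506e-04,
        1.17014046e-03,  4.77043694e-04]), 'joint_torque': array([-1.61290725e-03, -5.59853125e+01, -4.91755986e+01,  7.67333270e-02,
        3.59135563e-02, -2.97389461e-04]), 'tool_pos': array([5.99431636e-01, 9.96815603e-05, 2.17580959e-01]), 'orientation': array([-2.22039087e+00, -2.22046722e+00,  1.84038969e-03]), 'force': array([1.01247272, 0.33254384, 0.74538621]), 'wrist_torque': array([0.02689782, 0.05463796, 0.05399946]), 'gripper_force': 0.0, 'opening': 0.09237742018130553}
0.0188
scene [[520.7547697517324, 0.0, 281.2041545588651], [0.0, 520.7547697517324, 212.6493638986764], [0.0, 0.0, 1.0]] [[0.5326, -0.8463, 0.0144, -0.285], [-0.5752, -0.3744, -0.7273, 0.3505], [0.6209, 0.3791, -0.6862, 1.5632], [0.0, 0.0, 0.0, 1.0]]
side [[393.8148454245149, 0.0, 284.0656316084288], [0.0, 393.8148454245149, 213.96661174070562], [0.0, 0.0, 1.0]] [[0.8195, -0.5728, -0.0202, -0.3983], [-0.3876, -0.5278, -0.7557, 0.2549], [0.4222, 0.6272, -0.6545, 1.2577], [0.0, 0.0, 0.0, 1.0]]
```

View pics/scene0.png

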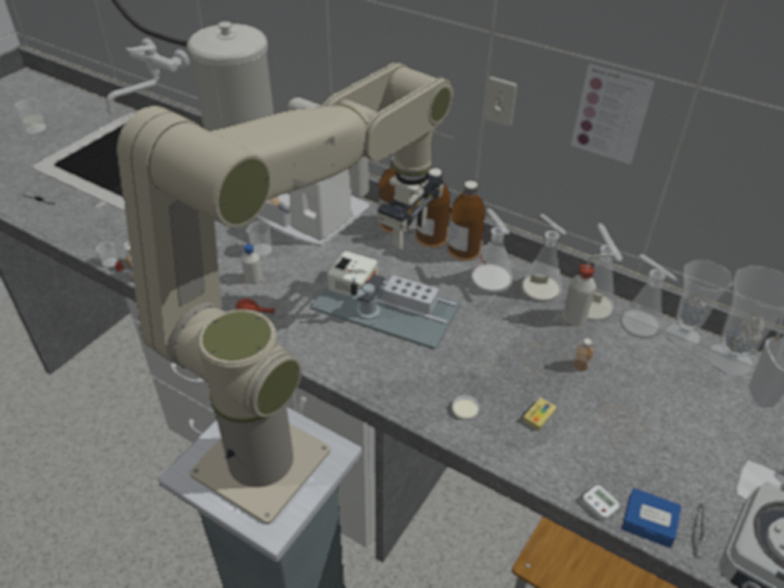

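View pics/side0.png

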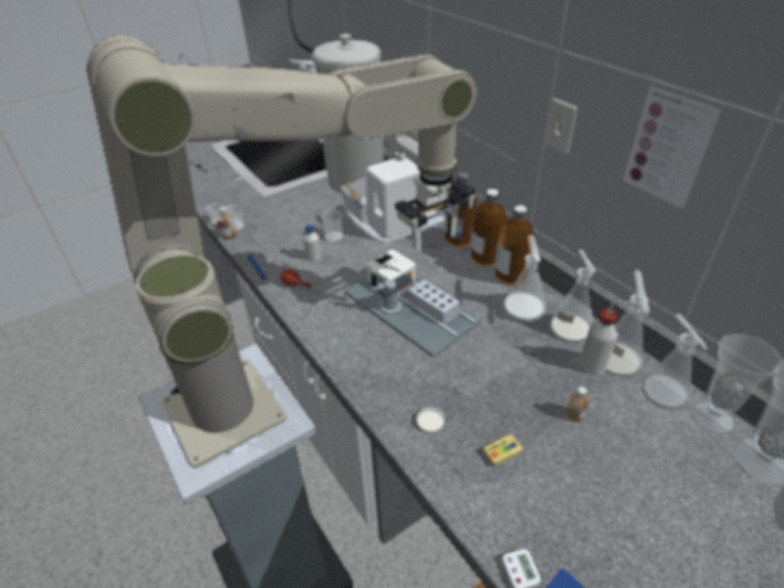

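The base plate lies at about (310–460, 255–345) in the scene view, with the heater at its left end and the crank near (365, 295). I'll crop both views.

```bash
python3 - <<'E'
from plant import read_camera
import cv2, numpy as np
a=read_camera("scene")["image"][175:250,215:335]; b=read_camera("side")["image"][170:255,240:350]
cv2.imwrite("pics/sc1.png",cv2.resize(a,None,fx=6.5,fy=6.5,interpolation=cv2.INTER_CUBIC))
cv2.imwrite("pics/si1.png",cv2.resize(b,None,fx=7,fy=7,interpolation=cv2.INTER_CUBIC))
E
```

```text
(no output)
```

View pics/sc1.png

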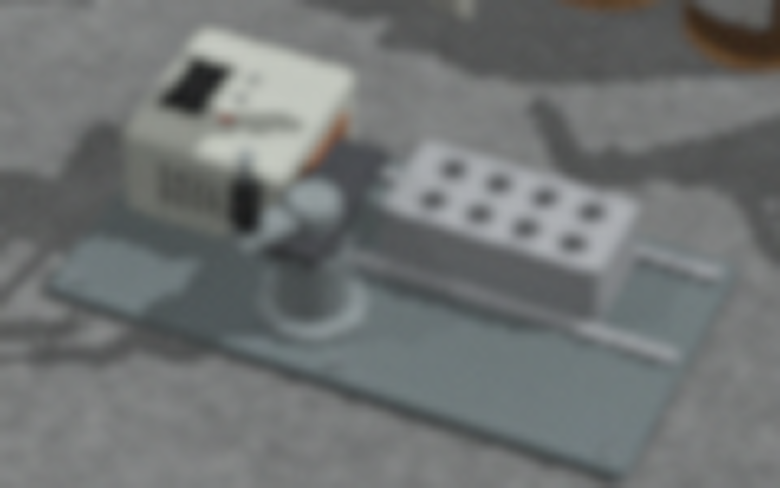

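View pics/si1.png

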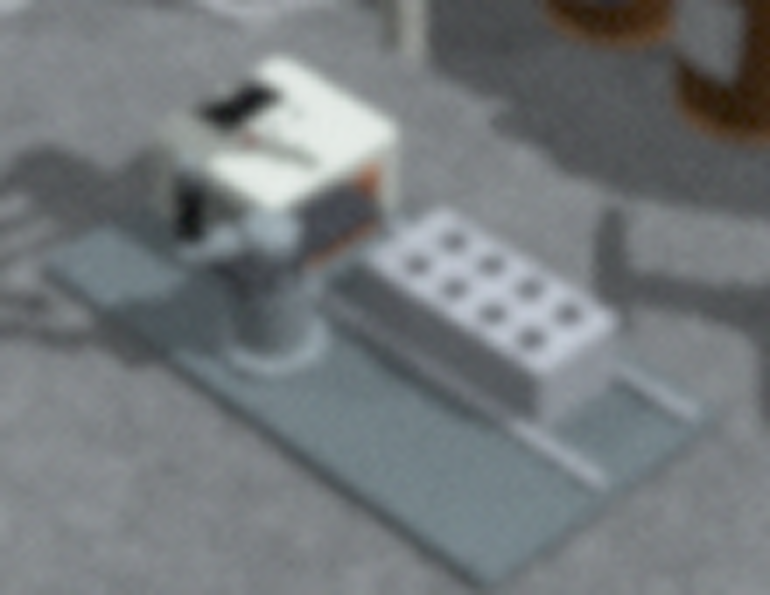

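Both crops show the plate corners, the block's top corners and the black handle. In the scene crop the handle is at (245, 160–230), in the side crop at (190, 170–235). Next I fit the poses.

```bash
cat > fit.py <<'E'
from plant import read_camera
import numpy as np
from scipy.optimize import least_squares
C={n:read_camera(n) for n in ("scene","side")}
def proj(n,p):
    E=C[n]["extrinsics"]; c=E[:3,:3]@p+E[:3,3]; u=C[n]["K"]@c; return u[:2]/u[2]
off={"scene":(215,175,6.5),"side":(240,170,7)}
def px(n,u): o=off[n]; return np.array([(u[0]+.5)/o[2]-.5+o[0],(u[1]+.5)/o[2]-.5+o[1]])
P={"scene":[(50,288),(622,472),(732,262),(425,140),(640,205),(600,268),(380,200)],
"side":[(48,268),(485,582),(715,408),(445,208),(618,315),(545,372),(370,258)]}
H={"scene":(245,200),"side":(190,208)}
def W(b,x,y,z): c,s=np.cos(b[2]),np.sin(b[2]); return np.array([b[0]+c*x-s*y,b[1]+s*x+c*y,z])
def res(b):
    r=[]; B=b[3]
    M=[(-.09,.175,.01),(-.09,-.175,.01),(.09,-.175,.01),(.065,B+.065,.055),(.065,B-.065,.055),(.005,B-.065,.055),(.005,B+.065,.055)]
    for n in P:
        for m,u in zip(M,P[n]): r+=list(proj(n,W(b,*m))-px(n,u))
        r+=list((proj(n,W(b,-.045-.04*np.sin(b[4]),.03-.04*np.cos(b[4]),.1115))-px(n,H[n])))
    return np.array(r)
best=min((least_squares(res,[.55,.1,y,-.03,s]) for y in(-.5,0,.5) for s in (1.5,3)),key=lambda s:s.cost)
b=best.x;print(np.round(b,4),np.degrees(b[2]));print(np.round(best.fun.reshape(-1,2),1).tolist())
print("axis",W(b,-.045,.03,.062),"handle",W(b,-.045-.04*np.sin(b[4]),.03-.04*np.cos(b[4]),.1155),"blk -y end",W(b,.035,b[3]-.065,.03))
E
python3 fit.py
```

```text
[ 0.5514  0.0379  0.15   -0.0566  2.1459] 8.59193493634209
[[-1.2, -1.2], [0.1, -0.5], [0.9, -0.8], [0.1, -0.7], [-0.2, -0.9], [-0.1, -0.2], [0.4, 0.0], [-0.1, -0.6], [-1.3, -0.4], [0.3, 0.7], [1.2, 0.5], [-0.4, 0.6], [0.3, 1.0], [-0.4, 0.7], [-0.8, 0.5], [0.0, 0.7]]
axis [0.50238773 0.06079209 0.062     ] handle [0.46594805 0.07728905 0.1155    ] blk -y end [ 0.60413681 -0.07714446  0.03      ]
```

```bash
python3 -m inch '[3,-40,0,4,10, 6,-80,0,8.6,10, 9,-107,0,8.6,10, 9,-107,-40,8.6,10, 9,-107,-80,8.6,10, 9,-107,-120,8.6,10, 9,-107,-150,8.6,10, 9,-107,-175,8.6,10, 9,-107,-188,8.6,10, 9,-107,-188,8.6,10]' 20
python3 - <<'E'
from plant import read_camera
import cv2
c=read_camera("side")["image"][150:265,230:370]; cv2.imwrite("pics/s2.png",cv2.resize(c,None,fx=5,fy=5,interpolation=cv2.INTER_CUBIC))
E
```

```text
t: 1.13
tool_pos: [0.6061, -0.1062, 0.0266]
orientation: [-2.045, -2.377, 0.005]
force: [-1.1, 0.9, -0.7]
opening: 0.0308
gripper_force: 0.0
```

View pics/s2.png

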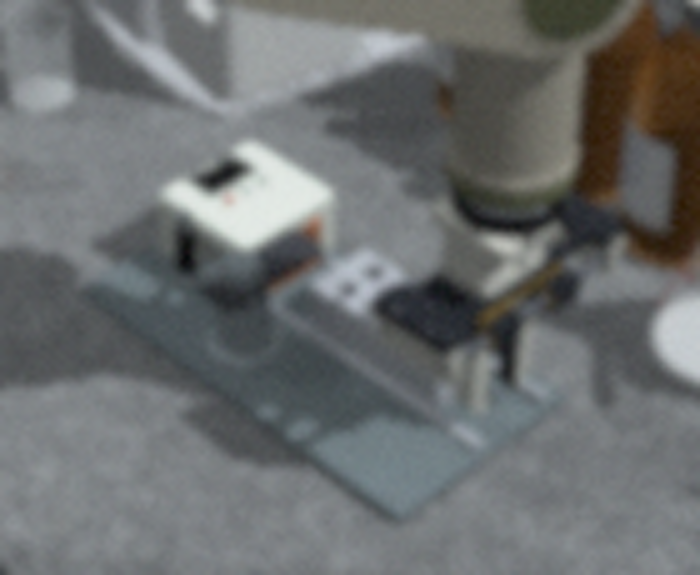

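The fingers sit behind the block's −y end, between the rails. Pushing along the guide.

```bash
python3 -m inch '[-0.6,4,0,0,10, -1.2,8,0,0,10, -1.8,12,0,0,10, -2.4,16,0,0,10, -3,20,0,0,10, -3.6,24,0,0,10, -4.2,28,0,0,10, -4.8,32,0,0,10, -5.4,36,0,0,10, -6,40,0,0,10]'; python3 -m inch '[-0.3,2,0,0,10, -0.6,4,0,0,10, -0.9,6,0,0,10, -1.2,8,0,0,10, -1.5,10,0,0,10]'
```

```text
t: 2.02
tool_pos: [0.6041, -0.0679, 0.0319]
orientation: [2.047, 2.379, 0.0]
force: [0.3, -6.5, 4.7]
opening: 0.0096
gripper_force: 3.0
t: 2.43
tool_pos: [0.6026, -0.058, 0.0319]
orientation: [2.047, 2.379, 0.0]
force: [0.2, -6.6, 3.4]
opening: 0.0101
gripper_force: 3.0
```

```bash
python3 -m inch '[-0.3,2,0,0,10, -0.6,4,0,0,10, -0.9,6,0,0,10, -1.2,8,0,0,10, -1.5,10,0,0,10]';python3 -m inch '[-0.3,2,0,0,10, -0.6,4,0,0,10, -0.9,6,0,0,10]';  python3 -m inch '[-0.3,2,0,0,10, -0.6,4,0,0,10]'
```

```text
t: 2.85
tool_pos: [0.6011, -0.048, 0.0319]
orientation: [2.047, 2.379, 0.0]
force: [1.5, -6.6, 3.0]
opening: 0.0095
gripper_force: 3.0
t: 3.1
tool_pos: [0.6002, -0.042, 0.0319]
orientation: [2.047, 2.379, 0.0]
force: [1.1, -6.0, 4.3]
opening: 0.0095
gripper_force: 3.0
t: 3.27
tool_pos: [0.5996, -0.0379, 0.0319]
orientation: [2.047, 2.379, 0.0]
force: [-0.3, -6.6, 3.3]
opening: 0.0092
gripper_force: 3.0
```

```bash
for i in 1 2 3 4; do python3 -m inch '[-0.3,2,0,0,10, -0.6,4,0,0,10]' | grep -E "tool_pos|force: \["; done
```

```text
tool_pos: [0.5992, -0.0371, 0.032]
force: [1.4, -26.8, 0.6]
tool_pos: [0.5991, -0.037, 0.0323]
force: [3.1, -44.7, -1.1]
tool_pos: [0.5992, -0.037, 0.0328]
force: [5.9, -60.0, -0.5]
tool_pos: [0.5994, -0.0368, 0.0333]
force: [5.6, -76.9, -1.2]
```

Contact at TCP y ≈ −0.037, with the force rising sharply. I'll back off and lift.

```bash
python3 -m inch '[0.6,-4,0,0,10, 1.2,-8,0,0,10, 1.8,-12,0,0,10, 2.5,-17,0,0,10, 5,-35,0,0,10, 7,-50,10,0,10, 7,-50,50,0,10, 7,-50,90,0,20, 7,-50,130,0,35, 7,-50,170,0,50]'; python3 -m inch '[-30,0,0,0,50, -60,20,0,0,50, -80,40,0,0,50, -80,40,0,0,50,-80,40,0,0,50]'
python3 - <<'E'
from plant import robot,read_camera
import cv2,numpy as np
s=robot.read_state();c=read_camera("wrist"); cv2.imwrite("pics/w1.png",cv2.resize(c["image"],(784,588),interpolation=cv2.INTER_CUBIC))
print(s["tool_pos"],s["orientation"],c["K"].tolist(),np.round(c["mount"],4).tolist())
E
```

```text
t: 4.77
tool_pos: [0.6026, -0.0709, 0.2031]
orientation: [-2.048, -2.382, -0.0]
force: [1.3, -0.5, -0.1]
opening: 0.0246
gripper_force: 0.0
t: 5.18
tool_pos: [0.5226, -0.0301, 0.2017]
orientation: [2.046, 2.383, 0.001]
force: [0.7, 0.3, -0.2]
opening: 0.0464
gripper_force: 0.0
[ 0.52259951 -0.03012179  0.2016563 ] [2.04615992e+00 2.38272753e+00 1.37334015e-03] [[293.51596560459114, 0.0, 278.85667526661007], [0.0, 293.51596560459114, 207.5908982532094], [0.0, 0.0, 1.0]] [[-0.0003, -0.9636, -0.2673, 0.0744], [1.0, -0.0003, -0.0001, -0.0012], [0.0001, -0.2673, 0.9636, -0.1658], [0.0, 0.0, 0.0, 1.0]]
```

View pics/w1.png

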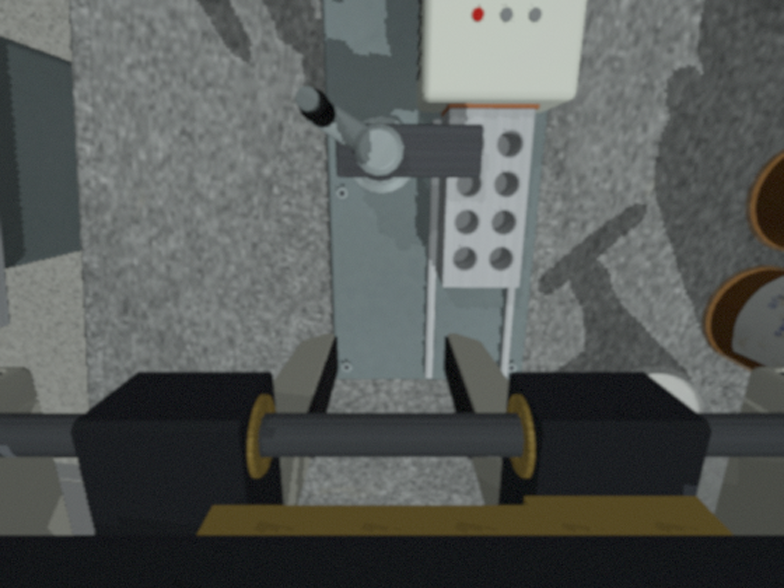

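The block's end meets the copper strip at about (490, 105), so it is docked. The handle cap is at (311, 99) and the hub at (380, 150).

```bash
cat > wr.py <<'E'
import numpy as np
from scipy.spatial.transform import Rotation as R
from plant import read_camera
c=read_camera("wrist");K,M=c["K"],c["mount"]
def ray(u,v,z,p,o):
    d=R.from_rotvec(o).as_matrix()@M[:3,:3]@np.linalg.solve(K,[(u+.5)/1.4-.5,(v+.5)/1.4-.5,1]); q=np.array(p)+R.from_rotvec(o).as_matrix()@M[:3,3]
    return q+d*(z-q[2])/d[2]
E
python3 - <<'E'
from wr import *
p=[ 0.52259951,-0.03012179,0.2016563]; o=[2.04615992e+00,2.38272753e+00,1.37334015e-03]
print("cap",ray(311,99,.1475,p,o));
for z in(.09,.1,.11): print("hub",z,ray(380,150,z,p,o))
for u in((444,287),(519,288),(536,108)): print("block",u,ray(*u,.055,p,o))
print("plate",ray(334,380,.01,p,o),ray(530,375,.01,p,o))
E
```

```text
cap [0.46600539 0.07377544 0.1475    ]
hub 0.09 [0.50112587 0.0585587  0.09      ]
hub 0.1 [0.5014458  0.05800536 0.1       ]
hub 0.11 [0.50176572 0.05745201 0.11      ]
block (444, 287) [ 0.56452672 -0.03304501  0.055     ]
block (519, 288) [ 0.62310796 -0.02495167  0.055     ]
block (536, 108) [0.60433734 0.10471059 0.055     ]
plate [ 0.48503647 -0.15084857  0.01      ] [ 0.6699605  -0.11740473  0.01      ]
```

```bash
python3 -m inch '[-20,35,0,0,45, -40,70,0,0,40, -56.5,105.5,0,0,35, -56.5,105.5,-20,0,35, -56.5,105.5,-40,0,35, -56.5,105.5,-40,0,35, -56.5,105.5,-40,0,35]' 12
python3 - <<'E'
from plant import robot,read_camera
import cv2,numpy as np
s=robot.read_state();c=read_camera("wrist"); cv2.imwrite("pics/w2.png",cv2.resize(c["image"],(784,588),interpolation=cv2.INTER_CUBIC))
print(s["tool_pos"],s["orientation"])
E
```

```text
t: 5.87
tool_pos: [0.4662, 0.0742, 0.1599]
orientation: [-2.048, -2.38, 0.003]
force: [-0.1, 0.6, -0.1]
opening: 0.0326
gripper_force: 0.0
[0.46619571 0.0742095  0.15991331] [-2.04759339 -2.38008567  0.00314282]
```

View pics/w2.png

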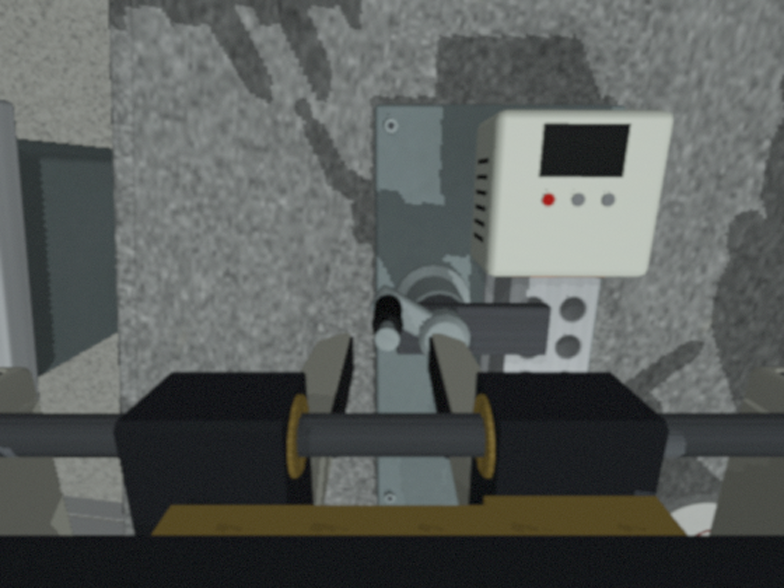

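The cap at (387, 340) lies between the fingertips (about x = 350 and 432).

```bash
python3 - <<'E'
from wr import *
p=[0.46619571,0.0742095,0.15991331]; o=[-2.04759339,-2.38008567,0.00314282]
print("cap",ray(387,340,.1475,p,o));
for z in(.09,.1): print("hub",z,ray(444,331,z,p,o))
E
python3 -m inch '[0,0.5,-10,0,35, 0,0.5,-20,0,35, 0,0.5,-30,0,35, 0,0.5,-40,0,35, 0,0.5,-50,0,35, 0,0.5,-58,0,35, 0,0.5,-58,0,35]'
```

```text
cap [0.4631415  0.07493153 0.1475    ]
hub 0.09 [0.49956736 0.06256519 0.09      ]
hub 0.1 [0.4976511  0.06617302 0.1       ]
t: 6.55
tool_pos: [0.465, 0.0749, 0.1]
orientation: [-2.047, -2.38, 0.004]
force: [-0.9, -0.3, -0.5]
opening: 0.0325
gripper_force: 0.0
```

```bash
python3 -m inch '[0,0,0,0,12, 0,0,0,0,12, 0,0,0,0,12, 0,0,0,0,12, 0,0,0,0,12]' 10
```

```text
t: 6.97
tool_pos: [0.4665, 0.0752, 0.103]
orientation: [-2.048, -2.382, -0.0]
force: [-3.2, 0.7, 0.6]
opening: 0.0165
gripper_force: 10.0
```

Gripped at 16.5 mm opening. Next, the circle shifts.

```bash
cat > arc.py <<'E'
import sys,numpy as np
f0,f1,n=map(float,sys.argv[1:4]); r=40; c=[float(sys.argv[4]),float(sys.argv[5])] if len(sys.argv)>5 else [0,0]
f=np.radians(np.linspace(f0,f1,int(n)+1)); g=f[0]
print([tuple(np.round([c[0]*k/n+r*(np.cos(x)-np.cos(g)),c[1]*k/n+r*(np.sin(x)-np.sin(g))],1).tolist()) for k,x in enumerate(f)][1:])
E
python3 arc.py 155.5 215.5 10
```

```text
[(-1.5, -3.9), (-2.7, -7.9), (-3.3, -12.1), (-3.6, -16.2), (-3.4, -20.4), (-2.8, -24.6), (-1.8, -28.6), (-0.3, -32.5), (1.6, -36.3), (3.8, -39.8)]
```

```bash
python3 -m inch '[-1.5,-3.9,0,0,12, -2.7,-7.9,0,0,12, -3.3,-12.1,0,0,12, -3.6,-16.2,0,0,12, -3.4,-20.4,0,0,12]';python3 -m inch '[0.6,-4.2,0,0,12, 1.6,-8.2,0,0,12, 3.1,-12.1,0,0,12, 5,-15.9,0,0,12, 7.2,-19.4,0,0,12, 7.2,-19.4,0,0,12]'; python3 arc.py 215.5 305.5 15
```

```text
t: 7.38
tool_pos: [0.4618, 0.0542, 0.102]
orientation: [-2.047, -2.381, 0.003]
force: [-5.3, 0.1, -0.2]
opening: 0.0163
gripper_force: 10.0
t: 7.88
tool_pos: [0.4691, 0.0333, 0.1019]
orientation: [-2.049, -2.38, 0.006]
force: [-6.5, -6.4, 0.2]
opening: 0.0168
gripper_force: 10.0
[(2.6, -3.3), (5.5, -6.3), (8.8, -8.9), (12.3, -11.2), (16.0, -13.2), (19.9, -14.7), (23.9, -15.8), (28.0, -16.5), (32.2, -16.8), (36.4, -16.6), (40.5, -16.0), (44.6, -14.9), (48.5, -13.5), (52.3, -11.6), (55.8, -9.3)]
```

```bash
python3 -m inch '[2,-4,0,0,12, 4.5,-7.5,0,0,12, 7.5,-10.2,0,0,12, 11,-12.5,0,0,12, 14.7,-14.5,0,0,12, 18.6,-16,0,0,12]';python3 -m inch '[4,-1.1,0,0,12, 8.1,-1.8,0,0,12, 12.3,-2.1,0,0,12, 16.5,-1.9,0,0,12]'
```

```text
t: 8.38
tool_pos: [0.4895, 0.0181, 0.1028]
orientation: [2.048, 2.381, -0.001]
force: [-2.5, -5.1, 0.3]
opening: 0.0164
gripper_force: 10.0
t: 8.72
tool_pos: [0.5066, 0.0166, 0.103]
orientation: [2.048, 2.38, 0.0]
force: [-1.4, -4.8, -1.3]
opening: 0.0165
gripper_force: 10.0
```

```bash
python3 -m inch '[3.4,-0.1,0,0,12, 6.7,0.8,0,0,12, 10,2.1,0,0,12, 10,2.1,0,0,12]';python3 -m inch '[1.7,0.8,0,0,12, 3.1,1.7,0,0,12, 3.1,1.7,0,0,12]'
python3 - <<'E'
from plant import robot,read_camera
import cv2,numpy as np
c=read_camera("wrist"); cv2.imwrite("pics/w3.png",cv2.resize(c["image"],(784,588),interpolation=cv2.INTER_CUBIC))
E
```

```text
t: 9.05
tool_pos: [0.5168, 0.0194, 0.1031]
orientation: [2.047, 2.381, 0.002]
force: [2.6, -4.9, -0.2]
opening: 0.0166
gripper_force: 10.0
t: 9.3
tool_pos: [0.5197, 0.0208, 0.1031]
orientation: [2.047, 2.38, 0.001]
force: [2.3, -5.5, -0.4]
opening: 0.0164
gripper_force: 10.0
```

View pics/w3.png

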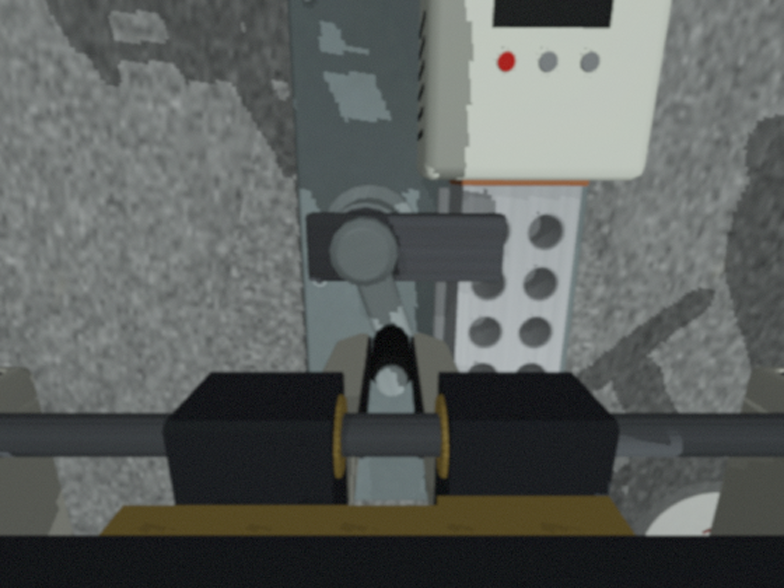

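```bash
python3 - <<'E'
from wr import *
p=[.5197,.0208,.1031]; o=[2.047,2.38,.001]
for z in(.1475,.1415): print("cap",z,ray(391,379,z,p,o))
for z in(.1,.094): print("hub",z,ray(364,250,z,p,o))
p=[0.46619571,0.0742095,0.15991331]; o=[-2.04759339,-2.38008567,0.00314282]
for z in(.1,.094): print("hub w2",z,ray(444,331,z,p,o))
p=[ 0.52259951,-0.03012179,0.2016563]; o=[2.04615992e+00,2.38272753e+00,1.37334015e-03]
for z in(.1,.094): print("hub w1",z,ray(380,150,z,p,o))
E
python3 arc.py 296.8 222.8 10;python3 arc.py 222.8 148.8 10;
```

```text
cap 0.1475 [0.51692261 0.03143183 0.1475    ]
cap 0.1415 [0.51741091 0.02832033 0.1415    ]
hub 0.1 [0.50086948 0.06358009 0.1       ]
hub 0.094 [0.5006498  0.06248679 0.094     ]
hub w2 0.1 [0.49765101 0.06617269 0.1       ]
hub w2 0.094 [0.49880077 0.06400799 0.094     ]
hub w1 0.1 [0.50144548 0.05800437 0.1       ]
hub w1 0.094 [0.50125353 0.05833637 0.094     ]
[(-4.7, -2.0), (-9.7, -3.4), (-14.8, -4.2), (-20.0, -4.2), (-25.1, -3.7), (-30.1, -2.4), (-34.9, -0.5), (-39.5, 1.9), (-43.6, 5.0), (-47.4, 8.5)]
[(-3.3, 4.0), (-6.0, 8.4), (-8.1, 13.1), (-9.6, 18.0), (-10.4, 23.1), (-10.6, 28.3), (-10.2, 33.4), (-9.0, 38.5), (-7.2, 43.3), (-4.9, 47.9)]
```

```bash
python3 -m inch '[-4.6,-2.2,0,0,12, -9.4,-4,-1,0,12, -14.3,-5.2,-2,0,12, -19.5,-5.3,-3,0,12, -24.6,-4.8,-3,0,12, -29.6,-3.5,-3,0,12, -34.4,-1.6,-3,0,12, -39,0.8,-3,0,12, -43.1,3.9,-3,0,12, -46.9,7.4,-3,0,12]'; python3 -m inch '[-3.3,4,0,0,12, -6,8.4,0,0,12, -8.1,13.1,0,0,12, -9.6,18,0,0,12, -10.4,23.1,0,0,12, -10.6,28.3,0,0,12, -10.2,33.4,0,0,12, -9,38.5,0,0,12, -7.2,43.3,0,0,12, -4.9,47.9,0,0,12]'; python3 arc.py 148.8 74.8 10; python3 arc.py 74.8 0.8 10
```

```text
t: 10.23
tool_pos: [0.4717, 0.0291, 0.0999]
orientation: [2.048, 2.381, 0.001]
force: [4.8, 2.8, -0.4]
opening: 0.0167
gripper_force: 10.0
t: 11.07
tool_pos: [0.4667, 0.0763, 0.0995]
orientation: [2.048, 2.381, -0.002]
force: [2.8, -4.9, 0.1]
opening: 0.0166
gripper_force: 10.0
[(3.0, 4.2), (6.4, 8.1), (10.4, 11.4), (14.7, 14.2), (19.4, 16.4), (24.3, 18.0), (29.3, 19.0), (34.5, 19.3), (39.6, 18.9), (44.7, 17.9)]
[(4.9, -1.7), (9.5, -4.0), (13.8, -6.8), (17.7, -10.2), (21.1, -14.1), (24.0, -18.4), (26.3, -23.0), (28.0, -27.8), (29.1, -32.9), (29.5, -38.0)]
```

```bash
python3 -m inch '[3.3,3.7,0,0,12, 7,7.1,0,0,12, 11,10.4,0,0,12, 15.3,13.2,0,0,12, 20,15.4,0,0,12, 24.9,17,0,0,12, 29.9,18,0,0,12, 35.1,18.3,0,0,12, 40.2,17.9,0,0,12, 45.3,16.9,0,0,12]'; python3 -m inch '[4.9,-1.7,0,0,12, 9.5,-4,0,0,12, 13.8,-6.8,0,0,12, 17.7,-10.2,0,0,12, 21.1,-14.1,0,0,12, 24,-18.4,0,0,12, 26.3,-23,0,0,12]';
```

```text
t: 11.9
tool_pos: [0.5118, 0.0944, 0.0992]
orientation: [-2.046, -2.38, 0.0]
force: [1.1, 4.6, -0.9]
opening: 0.0168
gripper_force: 10.0
t: 12.48
tool_pos: [0.539, 0.0699, 0.0997]
orientation: [2.048, 2.382, 0.0]
force: [-2.6, 4.0, 0.3]
opening: 0.017
gripper_force: 10.0
```

```bash
python3 -m inch '[1.2,-3,0,0,12, 2,-6,0,0,12, 2.7,-10,0,0,12]'; python3 -m inch '[0.3,-3,0,0,12, 0.4,-6,0,0,12]'
```

```text
t: 12.73
tool_pos: [0.5414, 0.0598, 0.0997]
orientation: [2.048, 2.381, 0.0]
force: [-1.0, 2.9, -0.4]
opening: 0.0165
gripper_force: 10.0
t: 12.9
tool_pos: [0.5416, 0.0538, 0.0997]
orientation: [2.049, 2.381, -0.0]
force: [-0.4, 2.6, -1.4]
opening: 0.0166
gripper_force: 10.0
```

Passed the wall angle (θ ≈ 4.9), so the screw has dropped. Continuing to one full turn.

```bash
python3 arc.py -3.6 -81.4 12
```

```text
[(-0.5, -4.5), (-1.6, -8.9), (-3.1, -13.1), (-5.1, -17.2), (-7.6, -21.0), (-10.4, -24.5), (-13.7, -27.7), (-17.2, -30.4), (-21.1, -32.8), (-25.2, -34.7), (-29.5, -36.1), (-33.9, -37.0)]
```

```bash
python3 -m inch '[-0.5,-4.5,-0.5,0,12, -1.6,-8.9,-1,0,12, -3.1,-13.1,-1.5,0,12, -5.1,-17.2,-2,0,12, -7.6,-21,-2.5,0,12, -10.4,-24.5,-3,0,12, -13.7,-27.7,-3.5,0,12, -17.2,-30.4,-4,0,12]'; python3 -m inch '[-3.9,-2.4,0,0,12, -8,-4.3,0,0,12, -12.3,-5.7,0,0,12, -16.7,-6.6,0,0,12, -16.7,-6.6,0,0,12, -16.7,-6.6,0,0,12]'
python3 - <<'E'
from plant import robot,read_camera
import cv2,numpy as np
c=read_camera("wrist"); cv2.imwrite("pics/w4.png",cv2.resize(c["image"],(784,588),interpolation=cv2.INTER_CUBIC))
E
```

```text
t: 13.57
tool_pos: [0.5243, 0.0231, 0.0958]
orientation: [2.048, 2.381, 0.0]
force: [2.5, -1.2, 0.8]
opening: 0.017
gripper_force: 10.0
t: 14.07
tool_pos: [0.5065, 0.0165, 0.0954]
orientation: [-2.049, -2.381, 0.003]
force: [0.6, -6.1, -0.9]
opening: 0.0166
gripper_force: 10.0
```

View pics/w4.png

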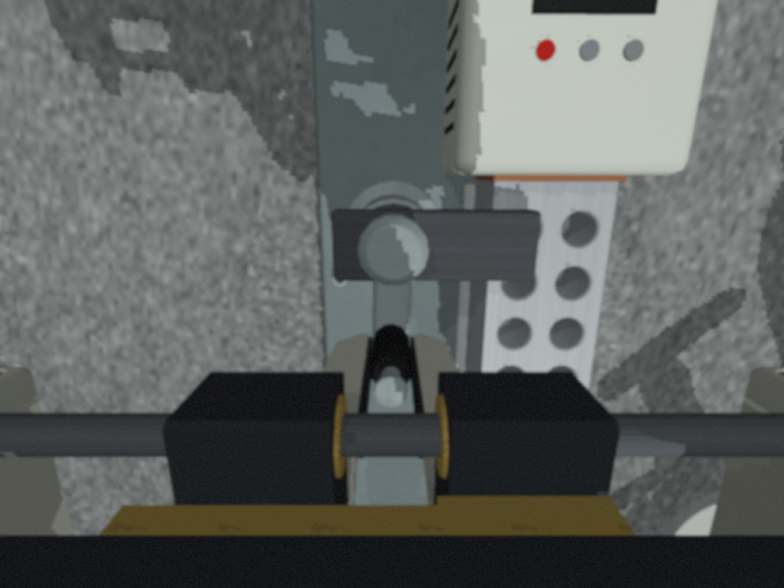

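The crank points straight along base −y (hub at (394, 248), handle at (391, 385)), the block is still flush with the copper at (560, 178), and the handle is gripped. Handing in.

```bash
python3 -c "
from plant import job
print(job.close_job())"
```

```text
the job is handed in; nothing more can be done
None
```

I handed the job in at about 14 s of robot time: the block is flush on the copper face, and the screw dropped in and is one turn forward (about 6.3 rad), with the gripper still on the handle. I inferred the drop from the crank passing the 4.6 rad wall.

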